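Find and mark the rubbing spot under a throwing wheel's head

TASK

The unplugged throwing wheel scrapes once a turn, where a streak of dried clay stuck under its head drags over the orange latch tongue. Turn the head slowly with a light touch, feel for where it drags, and leave it standing still on the middle of the tight spot; then stand the green magnet flat on the head's rim straight above the tongue, to mark the place for when the head is lifted off for cleaning. Leave the other pottery things where they are.

Things in the scene. Friction and masses are not known exactly. Their poses are not given: they have to be found in the camera images.
- machine: Tabletop electric throwing wheel, grey box 230 x 230 mm on rubber feet, fixed to the table. Origin under its centre, on the table (z 0), on the vertical axis of the wheel. It carries the blue splash pan and the steel head. The orange latch lies towards its own +x. The black speed knob is on the side opposite the latch.
- pan: Blue splash pan fixed round the head, inner radius 130 mm, outer 136 mm, rim at height 170 mm (5 mm above the head). Origin and axes as the machine. Orange latch outside its wall, to 149 mm from the axis and 170 mm high; from it a springy orange tongue, 10 mm wide, reaches in under the head's rim, the only part the clay can touch.
- head: Level steel disc, 220 mm diameter, 6 mm thick, 1.8 kg; origin at the centre of its top face on the axis, height 165 mm, z up. Turns without end either way, stays where left. Somewhere under its rim, unseen, is a streak of dried clay 48 mm long, thinning to both ends. With the streak's middle within 15 mm of the tongue the head presses on it with 6 N or more: the tight spot.
- pin_a (a point): Centre of the top of one of two opposite brass bat pins on the head, to turn it by, all the way round: round, 10 mm in diameter, 16 mm high, 70 mm from the axis along the head's +x. Push it with closed fingers, or grip it with 30 N at most. Turn at about 0.5 rad/s (over 2.5 is too fast). Free turning takes 2 N sideways at a pin, pushing, and some 5 N more if gripped with a fixed heading.
- pin_b (a point): Centre of the top of the other bat pin, alike, along the head's -x. While the head moves with the streak on the tongue, a pin resists with 10 to 20 N; standing, the push fades. It resists more when climbing on to the streak than when leaving it: the streak's middle lies midway between where the drag rises turning one way and where it rises turning the other, up to 0.4 rad apart.
- tongue_mark (a point): Point on the level of the head's top face (height 165 mm), straight above the inner part of the tongue, 98 mm from the axis, 12 mm inside the head's edge. Fixed to the pan. The magnet's centre belongs here.
- magnet: Green round marker magnet, 24 mm diameter, 14 mm high, 40 g, standing flat on the table; origin at the centre of its underside. Its pull is too weak to feel.
- mug: Blue glazed mug, 82 mm across, 92 mm high, bystander; origin under its centre.
- bowl: White bowl, 124 mm across, 55 mm high, bystander; origin under its centre.
- modelling_tool: Modelling spatula, 190 mm long, lying flat, bystander; origin under its middle.
- glaze_jar: Brown glaze jar with black cap, 72 mm across, 85 mm high, bystander; origin under its centre.

How it is judged:
By the outcome, as a careful person would: the job done as asked, in the order asked, and still so for the second after the job is handed in, with the robot touching nothing.
It also fails if it takes over 72 s, if anything falls off the work surface, if the arm or the gripper's body presses on something with over 40 N, if the wrist force passes 120 N, or if a joint passes its speed limit or range.

ROBOT

A 7-joint arm with a two-finger parallel gripper is mounted at the origin on the work surface. World frame = base frame: x ahead of the robot, y to its left, z up, the work surface at z = 0. Lengths are in mm, angles in rad, forces in N, time in s.
With the tool pointing down it reaches from about 425 to 825 mm from the base axis. Payload 3.6 kg.
Tool frame: the origin (TCP) lies midway between the tips of the shut fingers; the grasp point (between the pads) lies 19 mm behind it; x points along the fingers, y is the direction in which the jaws open and shut, and the axes are right-handed (so a half turn about x gives the same grasp; the last joint's range is limited). The gripper opens to 93 mm and grips with 3 to 60 N. Pads are 15 mm wide; open, the fingers measure 128 mm over their backs; the gripper's body (75 mm by 188 mm) begins 65 mm behind the grasp point.
Start: joints at [-1.369, 0.615, -0.013, 1.423, 0.008, 1.103, -0.04], TCP at [147.394, 633.038, 218.64] pointing down, gripper open.
Joint ranges: [-3.12, 3.12], [-0.3, 2.06], [-1.34, 1.32], [0.26, 2.42], [-1.36, 4.5], [0.01, 1.98], [-2.84, 2.84]. Speed limits (rad/s): [2.79, 2.79, 3.14, 3.14, 3.14, 3.14, 3.14].

INTERFACE

Orientations are given as a rotation vector (axis times angle).
In Python, from rig import ctrl gives the robot as it stands.
- The arm moves only by the tool send_rows, never from a script. Its argument "moves" is one flat list of numbers, 4 for each row, row after row: the shift along the tool's x, y, z in mm, then the turn about the tool's x in degrees. A call has 1 to 8 rows; each row is the pose to reach, as a shift and turn from the pose commanded when the call began, along the tool's axes at that moment; what a row does not reach only later rows make up. A row lasts 1/10 s, in which the tool goes at most 50 mm and 8.59 degrees, less where a joint would pass 70% of its speed; a pose out of reach is approached as far as the arm can. A call with a gripper value outside its range is refused whole. "fingers" is the opening, from 0 (shut) to 1 (fully open), set as the call begins (left out, the last holds). The fingers move at their own pace and stop on an object; "squeeze" is the grip in N (left out, the last holds). Time passes only in rows, so rows that repeat a pose let the fingers close. It gives the time, the measured TCP pose, the force and the opening at its end, in the units of the state.
- ctrl.get_state(): the state, without advancing time (a new reading comes with each control period).
- ctrl.grab_frame(name): name is "scene" or "side" or "wrist"; returns (picture, depth): 420x560x3 uint8, blue, green, red; 420x560 float32, mm along the optical axis (not along the pixel's ray), 0 where there is no reading.
- ctrl.camera_model(name): a dict with "K" (3x3 intrinsics, pixels), "position" and "rotation" of the camera in the world; the wrist camera has in their place "mount" (4x4, takes a point from camera to tool coordinates, whose origin is the TCP and whose axes are the tool frame's). Camera axes: x right, y down, z forward; pixel columns grow to the right and rows downward; lengths in mm; the calibration is good to about 2 mm. A picture is of the moment at which its call begins: read the wrist's pose just before it. camera_model takes no time and is no camera call.
- ctrl.sign_off(): hands the job in, once; it reports no verdict.
The state is a dict: "clock": time; "q": joint angles; "dq": joint speeds; "joint_efforts": joint torques, N m; "position": TCP position; "tool_rot": TCP orientation; "force": force on the tool from outside, world axes, zero at the start; "torque": the same for the moment, N m; "grip_width": finger opening in mm.
Only numpy, scipy, OpenCV 4.12 (cv2) and the standard library are available. Lean on these libraries where they do the work, as an engineer would, in place of code of your own. Each camera call takes 0.05 s, during which the arm holds its last target.

## Working session

There is one attempt and no reset: what is moved stays moved. The work goes in short steps, Python scripts to look and compute and a tool call to move; the robot and the scene stay as the last step left them, time stands still between calls to the robot, and variables do not carry over. Pictures are saved under pics/ and viewed, and the job is handed in when it is done.

Besides the shell and the picture viewer there is one more tool, called by a JSON object that holds its "fn" and its "kwargs". send_rows: Moves the arm, as the interface text tells. Its arguments: {"type":"object","properties":{"moves":{"type":"array"},"fingers":{"type":"number"},"squeeze":{"type":"number"}},"required":["moves"]}

```bash
ls; mkdir -p pics; python3 - <<'E'
from rig import ctrl
import cv2,numpy as np
s=ctrl.get_state();print(s)
for n in("scene","side","wrist"):
    p,d=ctrl.grab_frame(n);cv2.imwrite(f"pics/{n}0.png",p);np.savez(f"pics/{n}0.npz",p=p,d=d);print(n,ctrl.camera_model(n))
E
```

```text
pics
{'clock': 0.0, 'q': array([-1.36849061,  0.61590171, -0.01258874,  1.42487995,  0.0081376 ,
        1.10338266, -0.04039998]), 'dq': array([ 1.34352149e-04, -1.43593311e-03,  5.35521205e-04, -1.08158397e-03,
        1.77122658e-04, -9.30509182e-05, -1.85448732e-03]), 'joint_efforts': array([-2.88405490e-04, -4.58931398e+01,  2.08834768e-01, -1.65743780e+01,
       -6.11434411e-02,  2.04167917e-02,  2.33646560e-04]), 'position': array([147.26856568, 632.2954178 , 217.49889824]), 'tool_rot': array([ 0.17761293,  1.56352796, -0.18156709]), 'force': array([-0.3434542 , -0.16067127,  0.1765383 ]), 'torque': array([-0.00742921,  0.0229299 ,  0.03625258]), 'grip_width': 92.45578173200198}
scene {'K': array([[417.34684883,   0.        , 287.04886736],
       [  0.        , 417.34684883, 215.88445468],
       [  0.        ,   0.        ,   1.        ]]), 'position': array([890.30503085, 553.59527809, 755.38236679]), 'rotation': array([-0.65341513, -2.66932379,  1.10933049])}
side {'K': array([[388.29312425,   0.        , 270.22479244],
       [  0.        , 388.29312425, 216.852659  ],
       [  0.        ,   0.        ,   1.        ]]), 'position': array([555.58414751, 606.99065413, 904.92018803]), 'rotation': array([-0.14221753,  2.93336585, -1.03483528])}
wrist {'K': array([[327.02102605,   0.        , 283.70223239],
       [  0.        , 327.02102605, 205.12494582],
       [  0.        ,   0.        ,   1.        ]]), 'mount': array([[-1.08167737e-03, -2.55796829e-01,  9.66729958e-01,
        -1.66494341e+02],
       [ 9.99999321e-01, -6.95030041e-04,  9.34997564e-04,
         7.78605337e-02],
       [ 4.32736951e-04,  9.66730314e-01,  2.55797407e-01,
        -6.94259228e+01],
       [ 0.00000000e+00,  0.00000000e+00,  0.00000000e+00,
         1.00000000e+00]])}
```

View pics/scene0.png

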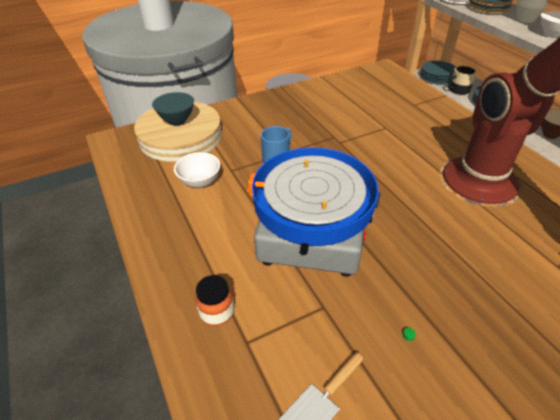

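View pics/side0.png

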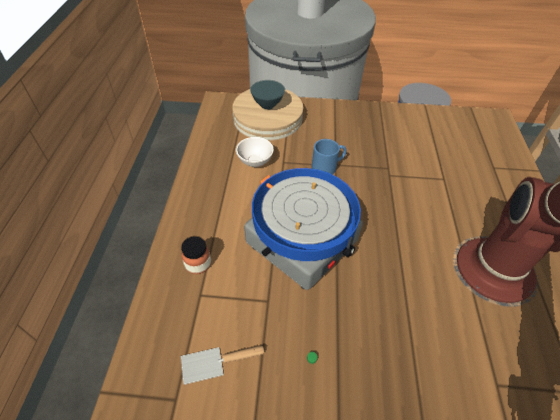

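View pics/wrist0.png

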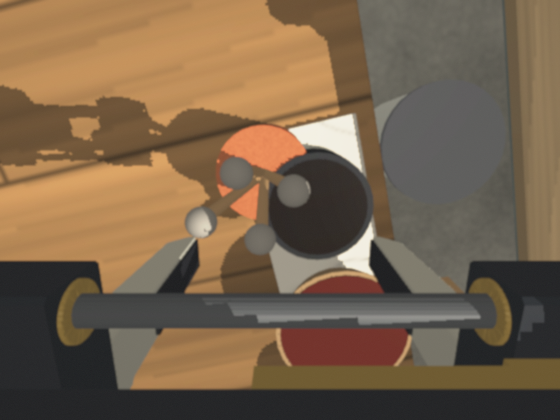

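Scene view: blue pan and steel head near (315,187), the pins at (306,163) and (323,204), the orange latch at (255,184), and the magnet at (409,334). Side view: pan (306,210), pins (313,186) and (297,226), latch (267,184), magnet (312,357).

```bash
cat > h.py <<'E'
import numpy as np,cv2
from scipy.spatial.transform import Rotation as R
from rig import ctrl
def cam(n,s=None):
    m=ctrl.camera_model(n);K=np.array(m["K"])
    if n=="wrist":
        Rt=R.from_rotvec(s["tool_rot"]).as_matrix();M=np.array(m["mount"])
        return K,Rt@M[:3,:3],Rt@M[:3,3]+s["position"]
    return K,R.from_rotvec(m["rotation"]).as_matrix(),np.array(m["position"])
def ray(c,uv,z):
    K,Rm,p=c
    uv=np.atleast_2d(uv).astype(float)
    d=np.c_[(uv-[K[0,2],K[1,2]])/K[0,0],np.ones(len(uv))]@Rm.T
    return p+d*((z-p[2])/d[:,2])[:,None]
def proj(c,P):
    K,Rm,p=c;q=(np.atleast_2d(P)-p)@Rm;return q[:,:2]/q[:,2:]*K[0,0]+[K[0,2],K[1,2]]
def blobs(p,lo,hi,amin=8):
    h=cv2.cvtColor(p,cv2.COLOR_BGR2HSV);m=cv2.inRange(h,np.array(lo),np.array(hi))
    n,l,st,ce=cv2.connectedComponentsWithStats(m)
    return m,[(st[i],ce[i],l==i) for i in range(1,n) if st[i][4]>=amin]
E
python3 - <<'E'
from h import *
for n in("scene","side"):
    p=np.load(f"pics/{n}0.npz")["p"];c=cam(n)
    for nm,lo,hi,z in(("green",(40,80,40),(80,255,255),7),("or",(3,150,120),(25,255,255),170),("blue",(105,150,80),(130,255,255),170)):
        m,b=blobs(p,lo,hi,8 if nm!="blue" else 500)
        for st,ce,_ in b:
            if nm=="or" and not(230<ce[0]<380 and 140<ce[1]<260):continue
            print(n,nm,st,ce.round(1),ray(c,ce,z).round(1))
    cv2.imwrite(f"pics/{n}0z.png",cv2.resize(p[130:290,210:410],None,fx=4,fy=4,interpolation=cv2.INTER_CUBIC)[:600])
E
```

```text
scene green [403 327  13  14 139] [408.7 333.8] [[486.6 290.5   7. ]]
scene or [     0      0    560    420 138464] [304.1 220.9] [[599.1  59.3 170. ]]
scene or [305 160   3   7  18] [305.9 163.2] [[506.2 -99.3 170. ]]
scene or [255 182   9   5  39] [259.2 183.9] [[630.6 -82.9 170. ]]
scene or [322 201   4   8  23] [323.8 204.6] [[540.9  37.2 170. ]]
scene blue [ 253  148  126   98 4006] [315.2 204. ] [[555.6  27.7 170. ]]
side green [307 351  11  13 102] [311.7 357.2] [[486.3 290.    7. ]]
side or [260 175  10   9  30] [264.3 178.5] [[ 636.9 -110.4  170. ]]
side or [267 183   5   5  17] [268.9 185.2] [[622.5 -87.6 170. ]]
side blue [ 252  169  109   92 3047] [305.5 220.4] [[523.1  20.  170. ]]
```

```bash
sleep 0
```

```text
(no output)
```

View pics/scene0z.png

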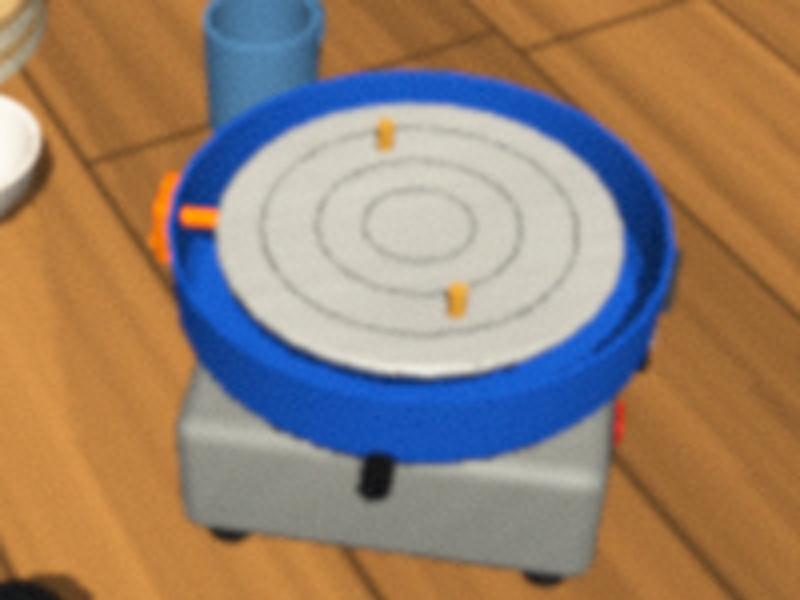

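View pics/side0z.png

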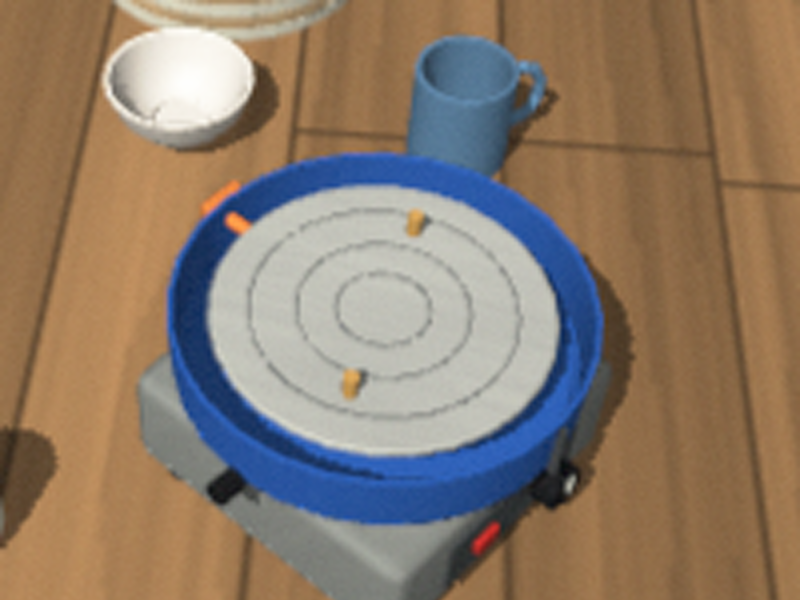

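The zooms show the head, two brass pins, and the tongue stub (scene crop (198,217), side crop (238,223)). Next I'll fit the head and pan circles and get the tongue direction.

```bash
python3 - <<'E'
from h import *
def circ(P):
    A=np.c_[2*P,np.ones(len(P))];x=np.linalg.lstsq(A,(P**2).sum(1),rcond=None)[0];return x[:2],np.sqrt(x[2]+x[:2]@x[:2])
for n,seed in(("scene",(320,180)),("side",(306,200))):
    p=np.load(f"pics/{n}0.npz")["p"];c=cam(n)
    h=cv2.cvtColor(p,cv2.COLOR_BGR2HSV)
    bl=cv2.inRange(h,(105,150,60),(130,255,255))
    # head: low-sat bright
    g=cv2.inRange(h,(0,0,110),(180,70,255))
    k,l=cv2.connectedComponents(g);m=(l==l[seed[1],seed[0]]).astype(np.uint8)
    ct=max(cv2.findContours(m,cv2.RETR_EXTERNAL,cv2.CHAIN_APPROX_NONE)[0],key=len)[:,0].astype(float)
    P=ray(c,ct,165)[:,:2]
    C,r=circ(P)
    for _ in range(5):
        e=np.linalg.norm(P-C,axis=1)-r;k=abs(e)<2.5;C,r=circ(P[k])
    print(n,"head",C.round(1),r.round(1),k.sum(),len(P))
    # pan outer top: blue outer contour, far side
    ct=max(cv2.findContours(bl,cv2.RETR_EXTERNAL,cv2.CHAIN_APPROX_NONE)[0],key=len)[:,0].astype(float)
    P=ray(c,ct,170)[:,:2];D=P-C;far=(D@(C-c[2][:2]))/np.linalg.norm(C-c[2][:2])>30
    C2,r2=circ(P[far]);print("pan far",C2.round(1),r2.round(1))
    m,b=blobs(p,(3,150,120),(14,255,255),8)
    for st,ce,_ in b:
        if 230<ce[0]<380 and 140<ce[1]<260:
            for z in (157,165,170):
                q=ray(c,ce,z)[0,:2]-C;print(st,ce.round(1),z,np.hypot(*q).round(1),np.arctan2(q[1],q[0]).round(3))
    # pins
    m,b=blobs(p,(12,110,110),(25,255,255),8)
    for st,ce,_ in b:
        if 230<ce[0]<380 and 140<ce[1]<260 and st[4]<100:
            q=ray(c,ce,173)[0,:2]-C;print("pin",st,ce.round(1),np.hypot(*q).round(1),np.arctan2(q[1],q[0]).round(3))
    # knob
    m,b=blobs(p,(0,0,0),(180,255,45),20)
    for st,ce,_ in b: 
        if 230<ce[0]<380 and 200<ce[1]<290:
            q=ray(c,ce,70)[0,:2]-C;print("knob",st,ce.round(1),np.hypot(*q).round(1),np.arctan2(q[1],q[0]).round(3))
E
```

```text
scene head [527.5 -25. ] 109.4 243 246
pan far [519.8 -39.6] 112.3
[333 138   5   5  10] [334.8 140.1] 157 194.4 -2.363
[333 138   5   5  10] [334.8 140.1] 165 183.0 -2.375
[333 138   5   5  10] [334.8 140.1] 170 175.8 -2.383
[295 141   4   5   8] [296.5 142.6] 157 178.2 -1.851
[295 141   4   5   8] [296.5 142.6] 165 167.1 -1.836
[295 141   4   5   8] [296.5 142.6] 170 160.1 -1.826
[337 143   4   7  10] [337.8 146.6] 157 170.5 -2.442
[337 143   4   7  10] [337.8 146.6] 165 159.5 -2.459
[337 143   4   7  10] [337.8 146.6] 170 152.7 -2.471
[241 144  13  18  36] [245.9 152.1] 157 208.1 -1.194
[241 144  13  18  36] [245.9 152.1] 165 200.0 -1.157
[241 144  13  18  36] [245.9 152.1] 170 195.2 -1.132
[232 160   6   5  10] [234.7 161.3] 157 206.9 -0.986
[232 160   6   5  10] [234.7 161.3] 165 200.5 -0.945
[232 160   6   5  10] [234.7 161.3] 170 196.7 -0.917
[255 161   6   6  13] [257.9 163.3] 157 156.4 -1.112
[255 161   6   6  13] [257.9 163.3] 165 149.8 -1.06
[255 161   6   6  13] [257.9 163.3] 170 145.8 -1.025
[234 168  15   6  28] [240.2 170.1] 157 178.7 -0.867
[234 168  15   6  28] [240.
[... 1489 characters left out ...]
41
knob [300 244   8  10  60] [303.7 248.6] 96.4 0.853
side head [525.3 -25.4] 108.9 222 222
pan far [524.2 -26.8] 132.1
[260 175  10   9  30] [264.3 178.5] 157 149.4 -0.713
[260 175  10   9  30] [264.3 178.5] 165 143.7 -0.676
[260 175  10   9  30] [264.3 178.5] 170 140.3 -0.651
[267 183   5   5  17] [268.9 185.2] 157 123.4 -0.648
[267 183   5   5  17] [268.9 185.2] 165 118.4 -0.601
[267 183   5   5  17] [268.9 185.2] 170 115.4 -0.569
pin [312 183   4   6  19] [313.3 185.5] 71.7 -1.818
pin [267 184   6   4  15] [269.2 185.5] 112.3 -0.545
pin [296 223   4   6  22] [297.4 225.3] 66.7 1.317
knob [340 244  15  13  87] [347.5 250.7] 130.2 2.709
knob [262 248   9   8  46] [265.9 251.4] 119.6 0.705
```

```bash
python3 - <<'E'
from h import *
s=ctrl.get_state();Rt=R.from_rotvec(s["tool_rot"]).as_matrix();print(Rt.round(4))
C=np.array([526.4,-25.2]);
for a in(1.325,1.325-np.pi,):
    P=np.r_[C+70*np.array([np.cos(a),np.sin(a)]),260];print(P.round(1),(Rt.T@(P-s["position"])).round(1))
for a in (1.325,1.325-np.pi):
    for z in np.array([[np.cos(a),np.sin(a),0],[-np.cos(a),-np.sin(a),0]]):
        zz=Rt.T@z; print("turn to put tool z along",z.round(2),np.degrees(np.arctan2(-zz[1],zz[2])))
# find wheel in wrist cam? heading
print(np.degrees(np.arctan2(Rt[1,2],Rt[0,2])))
E
```

```text
[[-4.000e-04  2.267e-01  9.740e-01]
 [-1.900e-03  9.740e-01 -2.267e-01]
 [-1.000e+00 -2.000e-03  0.000e+00]]
[543.4  42.7 260. ] [ -41.3 -484.7  519.6]
[509.4 -93.1 260. ] [ -41.  -624.7  517.2]
turn to put tool z along [0.24 0.97 0.  ] -89.02164200198042
turn to put tool z along [-0.24 -0.97  0.  ] 90.97835799801958
turn to put tool z along [-0.24 -0.97  0.  ] 90.97835799801958
turn to put tool z along [0.24 0.97 0.  ] -89.02164200198042
-13.10473606564918
```

{"fn": "send_rows", "kwargs": {"moves": [-20, -30, 30, -5, -41, -65, 68, -13, -41, -98, 104, -21, -41, -131, 140, -29, -41, -164, 176, -37, -41, -197, 212, -45, -41, -230, 248, -53, -41, -263, 284, -61], "fingers": 0.6, "squeeze": 25}}

```text
clock: 0.95
position: [361.6, 316.2, 259.6]
tool_rot: [-0.646, 1.473, 0.645]
force: [0.6, 0.6, 0.8]
grip_width: 55.9
```

```bash
cat >> h.py <<'E'
def togo(P,head=None,s=None):
    s=s or ctrl.get_state();Rt=R.from_rotvec(s["tool_rot"]).as_matrix()
    hd=np.degrees(np.arctan2(Rt[1,2],Rt[0,2]))
    print("t",round(s["clock"],2),"pos",np.round(s["position"],1),"hd",hd.round(1),"q1",s["q"][0].round(2),"q7",s["q"][6].round(2),"F",np.round(s["force"],1),"w",round(s["grip_width"],1))
    if P is not None: print("shift",(Rt.T@(np.array(P)-s["position"])).round(1),"turn",None if head is None else round((hd-head+180)%360-180,1))
E
python3 -c "
from h import *
togo([543.4,42.7,260],66)"
```

```text
t 0.95 pos [361.6 316.2 259.6] hd 47.3 q1 -0.6 q7 1.55 F [0.6 0.6 0.8] w 55.9
shift [-3.00e-01 -3.19e+02 -7.78e+01] turn -18.7
```

{"fn": "send_rows", "kwargs": {"moves": [0, -46, -11, -6, 0, -92, -22, -12, 0, -138, -34, -19, 0, -184, -45, -19, 0, -230, -56, -19, 0, -270, -66, -19, 0, -300, -73, -19, 0, -319, -78, -19]}}

```text
clock: 1.75
position: [542.0, 40.5, 259.2]
tool_rot: [-0.894, 1.381, 0.892]
force: [-0.5, 0.8, -0.1]
grip_width: 55.7
```

```bash
python3 - <<'E'
from h import *
s=ctrl.get_state();togo([543.4,42.7,260],66,s)
p,d=ctrl.grab_frame("wrist");cv2.imwrite("pics/w1.png",p);np.savez("pics/w1.npz",p=p,d=d,pos=s["position"],rot=s["tool_rot"])
E
```

```text
t 1.75 pos [542.   40.5 259.2] hd 65.8 q1 -0.0 q7 2.53 F [-0.5  0.8 -0.1] w 55.7
shift [-0.8 -0.4  2.6] turn -0.2
```

View pics/w1.png

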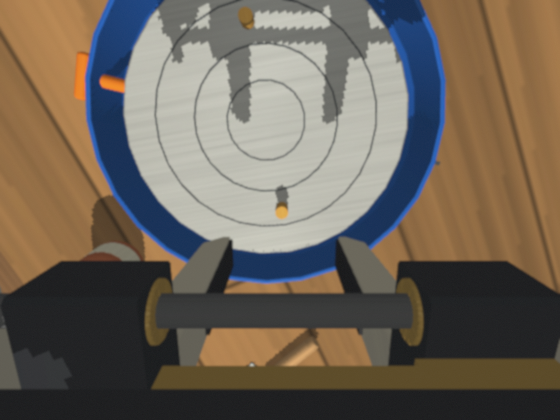

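The wrist view shows the near pin at (281,211), the far pin at (246,17), the tongue stub at (113,84), and the latch at (81,76). I'll measure these.

```bash
cat > meas.py <<'E'
from h import *
def circ(P):
    A=np.c_[2*P,np.ones(len(P))];x=np.linalg.lstsq(A,(P**2).sum(1),rcond=None)[0];return x[:2],np.sqrt(x[2]+x[:2]@x[:2])
def meas(f):
    z=np.load(f);s={"position":z["pos"],"tool_rot":z["rot"]};p=z["p"];c=cam("wrist",s)
    h=cv2.cvtColor(p,cv2.COLOR_BGR2HSV)
    bl=cv2.inRange(h,(105,130,30),(125,255,255))
    # head outer edge : inner boundary of blue
    ys,xs=np.mgrid[:420,:560]
    ed=cv2.dilate(bl,np.ones((3,3)))&cv2.inRange(h,(0,0,60),(180,60,255));pts=np.argwhere(ed)[:,::-1].astype(float)
    P=ray(c,pts,165)[:,:2];C=np.array([526.4,-25.2]);r=110
    for t in(8,4,2.5,2.5,2.5):
        k=abs(np.linalg.norm(P-C,axis=1)-r)<t;C,r=circ(P[k])
    print("head",C.round(1),r.round(1),k.sum())
    pts=np.argwhere((bl>0)&(cv2.erode(bl,np.ones((3,3)))==0))[:,::-1].astype(float)
    P=ray(c,pts,170)[:,:2];C2=C;r2=136
    for t in(6,3,2.5,2.5):
        k=abs(np.linalg.norm(P-C2,axis=1)-r2)<t;C2,r2=circ(P[k])
    print("pan",C2.round(1),r2.round(1),k.sum())
    m,b=blobs(p,(3,170,120),(25,255,255),15)
    for st,ce,mk in b:
        for zz in(157,165,181):
            q=ray(c,ce,zz)[0,:2];print(st,ce.round(1),zz,q.round(1),np.hypot(*(q-C)).round(1),np.arctan2(*(q-C)[::-1]).round(3))
    print("tcp px",proj(c,s["position"]))
E
python3 -c "
from meas import *
meas('pics/w1.npz')"
```

```text
head [528.  -27.9] 109.3 303
pan [527.6 -28.5] 134.1 882
[ 74  52  14  49 470] [79.7 74.9] 157 [ 644.2 -118.1] 147.1 -0.66
[ 74  52  14  49 470] [79.7 74.9] 165 [ 640.3 -115.3] 142.4 -0.661
[ 74  52  14  49 470] [79.7 74.9] 181 [ 632.6 -109.7] 132.8 -0.664
[100  76  24  16 269] [112.1  83.2] 157 [ 624.6 -102.7] 122.2 -0.659
[100  76  24  16 269] [112.1  83.2] 165 [ 621.3 -100.4] 118.2 -0.66
[100  76  24  16 269] [112.1  83.2] 181 [614.8 -95.7] 110.1 -0.663
tcp px [[285.78463372 251.17871834]]
```

```bash
python3 - <<'E'
from h import *
z=np.load("pics/w1.npz");s={"position":z["pos"],"tool_rot":z["rot"]};p=z["p"];c=cam("wrist",s)
m,b=blobs(p,(8,120,60),(30,255,255),15)
for C in ([528,-27.9],[527,-26.5]):
  for st,ce,mk in b:
    if 230<ce[0]<300 and ce[1]<225:
        q=ray(c,ce,180)[0,:2];d=q-C;print(st,ce.round(1),q.round(1),np.hypot(*d).round(1),np.arctan2(*d[::-1]).round(3))
togo(None)
E
```

```text
[239   7  14  22 232] [245.8  17.2] [510.5 -94.8] 69.2 -1.826
[276 203  12  15 139] [281.3 210.3] [544.4  38.3] 68.2 1.328
[239   7  14  22 232] [245.8  17.2] [510.5 -94.8] 70.3 -1.808
[276 203  12  15 139] [281.3 210.3] [544.4  38.3] 67.1 1.308
t 1.8 pos [543.3  37.5 259. ] hd 65.6 q1 0.0 q7 2.53 F [ 0.7 -1.7  1. ] w 55.9
```

{"fn": "send_rows", "kwargs": {"moves": [0, 0, 0, 0, 0, 0, 0, 0, 0, 0, 0, 0]}}

```text
clock: 2.1
position: [540.2, 46.0, 259.7]
tool_rot: [-0.898, 1.377, 0.899]
force: [0.3, 0.8, 0.3]
grip_width: 55.8
```

```bash
python3 - <<'E'
from meas import *
s=ctrl.get_state();togo([543.4,42.7,260],66,s)
p,d=ctrl.grab_frame("wrist");cv2.imwrite("pics/w2.png",p);np.savez("pics/w2.npz",p=p,d=d,pos=s["position"],rot=s["tool_rot"])
togo(None)
meas("pics/w2.npz");c=cam("wrist",s)
m,b=blobs(p,(8,120,60),(30,255,255),15)
for st,ce,mk in b:
    if 230<ce[0]<300 and ce[1]<225:print(st,ce,ray(c,ce,180).round(1))
E
```

```text
t 2.1 pos [540.2  46.  259.7] hd 66.2 q1 -0.01 q7 2.52 F [0.3 0.8 0.3] w 55.8
shift [-0.3 -4.2 -1.7] turn 0.2
t 2.15 pos [540.3  45.8 259.8] hd 66.2 q1 -0.01 q7 2.52 F [-0.  -0.4 -0.9] w 55.8
head [528.  -27.9] 109.3 299
pan [527.7 -28.6] 134.1 864
[ 68  43  14  50 485] [74.3 67.2] 157 [ 644.4 -118.1] 147.3 -0.659
[ 68  43  14  50 485] [74.3 67.2] 165 [ 640.5 -115.1] 142.4 -0.66
[ 68  43  14  50 485] [74.3 67.2] 181 [ 632.7 -109.2] 132.6 -0.661
[ 95  68  24  17 277] [106.9  75.6] 157 [ 624.7 -102.8] 122.3 -0.659
[ 95  68  24  17 277] [106.9  75.6] 165 [ 621.4 -100.3] 118.2 -0.659
[ 95  68  24  17 277] [106.9  75.6] 181 [614.8 -95.3] 109.9 -0.66
tcp px [[285.79176797 251.19583979]]
[234   0  15  21 241] [241.34854772   9.58921162] [[510.5 -94.9 180. ]]
[271 197  11  16 140] [276.18571429 204.69285714] [[544.5  38.4 180. ]]
```

```bash
python3 -c "
from h import *
togo([544.5,39.5,169.5],66)"
```

```text
t 2.15 pos [540.3  45.8 259.8] hd 66.2 q1 -0.01 q7 2.52 F [-0.  -0.4 -0.9] w 55.8
shift [90.3 -6.5 -4.1] turn 0.2
```

{"fn": "send_rows", "kwargs": {"moves": [20, -6, -4, 0, 45, -6.5, -4, 0, 65, -6.5, -4, 0, 80, -6.5, -4, 0, 87, -6.5, -4, 0, 89, -6.5, -4, 0, 89, -6.5, -4, 0]}}

```text
clock: 2.85
position: [545.5, 38.2, 171.1]
tool_rot: [-0.897, 1.377, 0.896]
force: [1.1, 0.2, -0.5]
grip_width: 55.9
```

```bash
python3 -c "
from h import *
togo([544.5,39.5,169],66)
p,d=ctrl.grab_frame('wrist');cv2.imwrite('pics/w3.png',p)"
```

```text
t 2.85 pos [545.5  38.2 171.1] hd 66.1 q1 -0.0 q7 2.51 F [ 1.1  0.2 -0.5] w 55.9
shift [2.1 1.5 0.8] turn 0.1
```

View pics/w3.png

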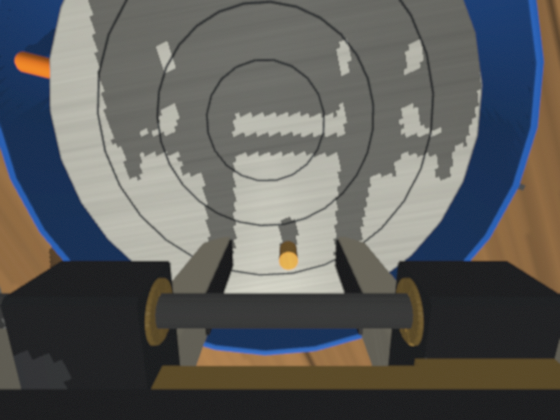

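The pin sits between the fingers at (288,258), with the TCP projecting to (286,251). Closing the fingers.

{"fn": "send_rows", "kwargs": {"moves": [2, 0, 0, 0, 2, 0, 0, 0, 2, 0, 0, 0, 2, 0, 0, 0, 2, 0, 0, 0, 2, 0, 0, 0], "fingers": 0, "squeeze": 20}}

```text
clock: 3.5
position: [544.8, 37.9, 168.6]
tool_rot: [-0.895, 1.379, 0.897]
force: [-3.3, 1.8, 1.2]
grip_width: 12.4
```

```bash
python3 -c "
from h import *
togo([544.5,39.5,169],66)
s=ctrl.get_state()
p,d=ctrl.grab_frame('wrist');cv2.imwrite('pics/w4.png',p)
m,b=blobs(p,(8,120,60),(30,255,255),15);c=cam('wrist',s)
for st,ce,mk in b: print(st,ce,ray(c,ce,181).round(1))
"
```

```text
t 3.5 pos [544.8  37.9 168.6] hd 66.0 q1 -0.0 q7 2.51 F [-3.3  1.8  1.2] w 12.4
shift [-0.4  0.9  1.3] turn 0.0
[  450     0   110   293 11006] [530.18735235 202.29565691] [[423.8  58.1 181. ]]
[ 10  53  35  26 657] [27.79452055 64.71385084] [[610.4 -93.  181. ]]
[   0  172   64  121 3745] [ 20.59198932 250.9623498 ] [[665.3 -21.6 181. ]]
[278 245  20  27 436] [287.05733945 258.43119266] [[543.8  37.  181. ]]
[247 279   9  66 362] [250.79558011 312.37016575] [[574.1  57.6 181. ]]
[312 279   9  66 360] [316.70277778 312.34166667] [[541.9  71.9 181. ]]
[ 40 289  28   4  88] [ 53.09090909 290.80681818] [[663.1   3.9 181. ]]
[   23   329   533    61 18185] [318.20164971 367.68551004] [[554.6 104.8 181. ]]
```

View pics/w4.png

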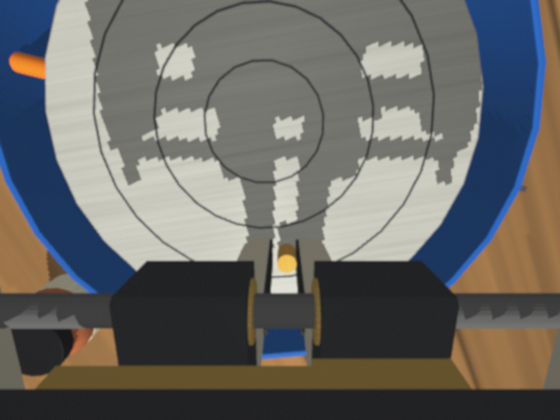

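{"fn": "send_rows", "kwargs": {"moves": [0, -3.4, 0.5, 2.9, 0, -6.8, 0.7, 5.7, 0, -10.2, 0.9, 8.6, 0, -13.6, 0.8, 11.5]}}

```text
clock: 3.95
position: [557.1, 33.5, 168.6]
tool_rot: [-0.74, 1.442, 0.743]
force: [-1.9, 1.0, 2.6]
grip_width: 9.5
```

```bash
cat >> h.py <<'E'
C0=np.array([527.3,-28.])
def st(C=C0):
    s=ctrl.get_state();Rt=R.from_rotvec(s["tool_rot"]).as_matrix()
    hd=np.arctan2(Rt[1,2],Rt[0,2]);d=s["position"][:2]-C;a=np.arctan2(d[1],d[0]);f=s["force"]
    er=np.array([np.cos(a),np.sin(a)]);et=np.array([-er[1],er[0]])
    print("t %.2f ang %.3f r %.1f z %.1f hd %.3f q7 %.2f Ftan %.1f Frad %.1f Fz %.1f w %.1f Mz %.2f"%(s["clock"],a,np.hypot(*d),s["position"][2],hd,s["q"][6],f[:2]@et,f[:2]@er,f[2],s["grip_width"],s["torque"][2]),s["position"].round(1))
E
python3 -c "
from h import *;st()"
```

```text
t 3.95 ang 1.119 r 68.3 z 168.6 hd 0.951 q7 2.36 Ftan 2.2 Frad 0.1 Fz 2.6 w 9.5 Mz -0.01 [557.1  33.5 168.6]
```

{"fn": "send_rows", "kwargs": {"moves": [0, -3.4, 0.5, 2.9, 0, -6.8, 0.7, 5.7, 0, -10.2, 0.9, 8.6, 0, -13.6, 0.8, 11.5, 0, -17.0, 0.6, 14.3]}}

```text
clock: 4.45
position: [570.4, 24.9, 168.6]
tool_rot: [-0.547, 1.504, 0.552]
force: [-4.2, 2.1, 3.8]
grip_width: 9.3
```

```bash
python3 -c "
from h import *;st()"
```

```text
t 4.45 ang 0.887 r 68.2 z 168.6 hd 0.702 q7 2.17 Ftan 4.6 Frad -1.0 Fz 3.8 w 9.3 Mz 0.06 [570.4  24.9 168.6]
```

{"fn": "send_rows", "kwargs": {"moves": [0, -3.4, 0.5, 2.9, 0, -6.8, 0.7, 5.7, 0, -10.2, 0.9, 8.6, 0, -13.6, 0.8, 11.5, 0, -17.0, 0.6, 14.3]}}

```text
clock: 4.95
position: [580.0, 15.3, 168.6]
tool_rot: [-0.351, 1.548, 0.363]
force: [-7.0, 5.3, 6.1]
grip_width: 8.9
```

```bash
python3 -c "
from h import *;st()"
```

```text
t 4.95 ang 0.688 r 68.2 z 168.6 hd 0.455 q7 1.99 Ftan 8.6 Frad -2.1 Fz 6.1 w 8.9 Mz 0.11 [580.   15.3 168.6]
```

{"fn": "send_rows", "kwargs": {"moves": [0, -3.4, 0.5, 2.9, 0, -6.8, 0.7, 5.7, 0, -10.2, 0.9, 8.6]}}

```text
clock: 5.25
position: [586.9, 5.1, 168.6]
tool_rot: [-0.236, 1.562, 0.242]
force: [-2.7, 2.2, 2.1]
grip_width: 9.1
```

```bash
python3 -c "
from h import *;st()"
```

```text
t 5.25 ang 0.507 r 68.2 z 168.6 hd 0.304 q7 1.89 Ftan 3.2 Frad -1.3 Fz 2.1 w 9.1 Mz 0.07 [586.9   5.1 168.6]
```

{"fn": "send_rows", "kwargs": {"moves": [0, -3.4, 0.5, 2.9, 0, -6.8, 0.7, 5.7, 0, -10.2, 0.9, 8.6]}}

```text
clock: 5.55
position: [592.0, -6.4, 168.6]
tool_rot: [-0.118, 1.57, 0.12]
force: [-1.2, 1.4, 2.2]
grip_width: 9.4
```

```bash
python3 -c "
from h import *;st()"
```

```text
t 5.55 ang 0.323 r 68.2 z 168.6 hd 0.152 q7 1.78 Ftan 1.7 Frad -0.7 Fz 2.2 w 9.4 Mz 0.08 [592.   -6.4 168.6]
```

{"fn": "send_rows", "kwargs": {"moves": [0, 3.4, -0.6, -2.9, 0, 6.7, -1.4, -5.7]}}

```text
clock: 5.75
position: [590.5, -2.6, 168.6]
tool_rot: [-0.2, 1.562, 0.197]
force: [-0.7, -1.5, -0.0]
grip_width: 9.3
```

```bash
python3 -c "
from h import *;st()"
```

```text
t 5.75 ang 0.382 r 68.1 z 168.6 hd 0.253 q7 1.85 Ftan -1.2 Frad -1.2 Fz -0.0 w 9.3 Mz -0.04 [590.5  -2.6 168.6]
```

{"fn": "send_rows", "kwargs": {"moves": [0, 3.4, -0.6, -2.9, 0, 6.7, -1.4, -5.7]}}

```text
clock: 5.95
position: [587.7, 3.6, 168.6]
tool_rot: [-0.279, 1.553, 0.275]
force: [1.6, -2.7, -0.8]
grip_width: 9.4
```

```bash
python3 -c "
from h import *;st()"
```

```text
t 5.95 ang 0.482 r 68.2 z 168.6 hd 0.353 q7 1.92 Ftan -3.1 Frad 0.2 Fz -0.8 w 9.4 Mz -0.12 [587.7   3.6 168.6]
```

{"fn": "send_rows", "kwargs": {"moves": [0, 3.4, -0.6, -2.9]}}

```text
clock: 6.05
position: [586.7, 5.4, 168.7]
tool_rot: [-0.319, 1.546, 0.312]
force: [2.9, -5.1, -1.7]
grip_width: 9.2
```

```bash
python3 -c "
from h import *;st()"
```

```text
t 6.05 ang 0.513 r 68.1 z 168.7 hd 0.403 q7 1.96 Ftan -5.9 Frad 0.1 Fz -1.7 w 9.2 Mz -0.10 [586.7   5.4 168.7]
```

{"fn": "send_rows", "kwargs": {"moves": [0, 3.4, -0.6, -2.9]}}

```text
clock: 6.15
position: [585.7, 7.2, 168.7]
tool_rot: [-0.359, 1.538, 0.35]
force: [4.6, -6.2, -2.8]
grip_width: 8.7
```

```bash
python3 -c "
from h import *;st()"
```

```text
t 6.15 ang 0.543 r 68.1 z 168.7 hd 0.452 q7 1.99 Ftan -7.7 Frad 0.7 Fz -2.8 w 8.7 Mz -0.16 [585.7   7.2 168.7]
```

{"fn": "send_rows", "kwargs": {"moves": [0, 3.4, -0.6, -2.9]}}

```text
clock: 6.25
position: [584.5, 8.6, 168.7]
tool_rot: [-0.4, 1.53, 0.387]
force: [6.1, -8.4, -6.6]
grip_width: 9.5
```

```bash
python3 -c "
from h import *;st()"
```

```text
t 6.25 ang 0.569 r 68.0 z 168.7 hd 0.502 q7 2.03 Ftan -10.4 Frad 0.6 Fz -6.6 w 9.5 Mz -0.16 [584.5   8.6 168.7]
```

{"fn": "send_rows", "kwargs": {"moves": [0, 3.4, -0.6, -2.9]}}

```text
clock: 6.35
position: [583.4, 10.1, 168.7]
tool_rot: [-0.44, 1.521, 0.424]
force: [6.8, -8.2, -5.8]
grip_width: 8.9
```

```bash
python3 -c "
from h import *;st()"
```

```text
t 6.35 ang 0.596 r 67.8 z 168.7 hd 0.552 q7 2.07 Ftan -10.6 Frad 1.0 Fz -5.8 w 8.9 Mz -0.16 [583.4  10.1 168.7]
```

{"fn": "send_rows", "kwargs": {"moves": [0, 3.4, -0.6, -2.9]}}

```text
clock: 6.45
position: [581.2, 13.2, 168.7]
tool_rot: [-0.479, 1.513, 0.464]
force: [6.8, -6.9, -5.5]
grip_width: 9.2
```

```bash
python3 -c "
from h import *;st()"
```

```text
t 6.45 ang 0.653 r 67.9 z 168.7 hd 0.602 q7 2.10 Ftan -9.6 Frad 1.2 Fz -5.5 w 9.2 Mz -0.06 [581.2  13.2 168.7]
```

{"fn": "send_rows", "kwargs": {"moves": [0, 3.4, -0.6, -2.9]}}

```text
clock: 6.55
position: [578.8, 16.2, 168.7]
tool_rot: [-0.518, 1.504, 0.504]
force: [7.3, -6.3, -5.1]
grip_width: 9.4
```

```bash
python3 -c "
from h import *;st()"
```

```text
t 6.55 ang 0.709 r 67.9 z 168.7 hd 0.653 q7 2.14 Ftan -9.6 Frad 1.5 Fz -5.1 w 9.4 Mz -0.06 [578.8  16.2 168.7]
```

{"fn": "send_rows", "kwargs": {"moves": [0, 3.4, -0.6, -2.9]}}

```text
clock: 6.65
position: [576.4, 18.8, 168.7]
tool_rot: [-0.558, 1.493, 0.543]
force: [6.9, -6.1, -6.9]
grip_width: 9.3
```

```bash
python3 -c "
from h import *;st()"
```

```text
t 6.65 ang 0.761 r 67.9 z 168.7 hd 0.704 q7 2.18 Ftan -9.2 Frad 0.8 Fz -6.9 w 9.3 Mz -0.06 [576.4  18.8 168.7]
```

{"fn": "send_rows", "kwargs": {"moves": [0, 3.4, -0.6, -2.9]}}

```text
clock: 6.75
position: [573.6, 21.7, 168.7]
tool_rot: [-0.596, 1.483, 0.584]
force: [5.6, -3.8, -4.8]
grip_width: 9.0
```

```bash
python3 -c "
from h import *;st()"
```

```text
t 6.75 ang 0.820 r 67.9 z 168.7 hd 0.755 q7 2.22 Ftan -6.7 Frad 1.0 Fz -4.8 w 9.0 Mz -0.05 [573.6  21.7 168.7]
```

{"fn": "send_rows", "kwargs": {"moves": [0, 3.4, -0.6, -2.9]}}

```text
clock: 6.85
position: [569.4, 25.3, 168.6]
tool_rot: [-0.634, 1.474, 0.626]
force: [2.1, -2.0, -1.8]
grip_width: 9.2
```

```bash
python3 -c "
from h import *;st()"
```

```text
t 6.85 ang 0.903 r 67.9 z 168.6 hd 0.807 q7 2.25 Ftan -2.9 Frad -0.3 Fz -1.8 w 9.2 Mz 0.04 [569.4  25.3 168.6]
```

{"fn": "send_rows", "kwargs": {"moves": [0, 3.4, -0.6, -2.9]}}

```text
clock: 6.95
position: [565.4, 28.3, 168.6]
tool_rot: [-0.673, 1.463, 0.668]
force: [1.7, -1.4, -1.7]
grip_width: 8.9
```

```bash
python3 -c "
from h import *;st()"
```

```text
t 6.95 ang 0.976 r 68.0 z 168.6 hd 0.859 q7 2.29 Ftan -2.2 Frad -0.2 Fz -1.7 w 8.9 Mz -0.04 [565.4  28.3 168.6]
```

{"fn": "send_rows", "kwargs": {"moves": [0, 3.4, -0.6, -2.9]}}

```text
clock: 7.05
position: [562.3, 30.3, 168.6]
tool_rot: [-0.712, 1.45, 0.707]
force: [1.8, -2.1, -1.3]
grip_width: 9.3
```

```bash
python3 -c "
from h import *;st()"
```

```text
t 7.05 ang 1.031 r 68.0 z 168.6 hd 0.910 q7 2.33 Ftan -2.6 Frad -0.9 Fz -1.3 w 9.3 Mz 0.08 [562.3  30.3 168.6]
```

{"fn": "send_rows", "kwargs": {"moves": [0, 3.4, -0.6, -2.9, 0, 6.7, -1.4, -5.7]}}

```text
clock: 7.25
position: [556.2, 33.6, 168.6]
tool_rot: [-0.789, 1.422, 0.784]
force: [3.1, -1.1, -2.3]
grip_width: 9.3
```

```bash
python3 -c "
from h import *;st()"
```

```text
t 7.25 ang 1.131 r 68.0 z 168.6 hd 1.009 q7 2.40 Ftan -3.2 Frad 0.3 Fz -2.3 w 9.3 Mz 0.05 [556.2  33.6 168.6]
```

{"fn": "send_rows", "kwargs": {"moves": [0, -3.4, 0.5, 2.9, 0, -6.8, 0.7, 5.7]}}

```text
clock: 7.45
position: [560.3, 31.5, 168.6]
tool_rot: [-0.708, 1.454, 0.708]
force: [-0.6, -0.7, 0.9]
grip_width: 9.3
```

```bash
python3 -c "
from h import *;st()"
```

```text
t 7.45 ang 1.064 r 68.0 z 168.6 hd 0.907 q7 2.33 Ftan 0.2 Frad -0.9 Fz 0.9 w 9.3 Mz 0.15 [560.3  31.5 168.6]
```

{"fn": "send_rows", "kwargs": {"moves": [0, -3.4, 0.5, 2.9]}}

```text
clock: 7.55
position: [563.4, 29.6, 168.6]
tool_rot: [-0.669, 1.467, 0.669]
force: [-1.3, -0.5, 1.3]
grip_width: 8.9
```

```bash
python3 -c "
from h import *;st()"
```

```text
t 7.55 ang 1.012 r 68.0 z 168.6 hd 0.856 q7 2.29 Ftan 0.9 Frad -1.1 Fz 1.3 w 8.9 Mz 0.10 [563.4  29.6 168.6]
```

{"fn": "send_rows", "kwargs": {"moves": [0, -3.4, 0.5, 2.9]}}

```text
clock: 7.65
position: [566.2, 27.8, 168.6]
tool_rot: [-0.63, 1.48, 0.63]
force: [-2.0, -1.0, 1.8]
grip_width: 9.1
```

```bash
python3 -c "
from h import *;st()"
```

```text
t 7.65 ang 0.961 r 68.0 z 168.6 hd 0.806 q7 2.25 Ftan 1.0 Frad -2.0 Fz 1.8 w 9.1 Mz 0.15 [566.2  27.8 168.6]
```

{"fn": "send_rows", "kwargs": {"moves": [0, -3.4, 0.5, 2.9]}}

```text
clock: 7.75
position: [568.8, 25.8, 168.6]
tool_rot: [-0.591, 1.492, 0.591]
force: [-1.8, -0.3, 3.3]
grip_width: 9.1
```

```bash
python3 -c "
from h import *;st()"
```

```text
t 7.75 ang 0.913 r 68.0 z 168.6 hd 0.755 q7 2.21 Ftan 1.3 Frad -1.3 Fz 3.3 w 9.1 Mz 0.14 [568.8  25.8 168.6]
```

{"fn": "send_rows", "kwargs": {"moves": [0, -3.4, 0.5, 2.9]}}

```text
clock: 7.85
position: [570.5, 24.4, 168.6]
tool_rot: [-0.551, 1.504, 0.553]
force: [-4.8, 0.4, 5.2]
grip_width: 9.3
```

```bash
python3 -c "
from h import *;st()"
```

```text
t 7.85 ang 0.882 r 67.9 z 168.6 hd 0.705 q7 2.18 Ftan 4.0 Frad -2.7 Fz 5.2 w 9.3 Mz 0.11 [570.5  24.4 168.6]
```

{"fn": "send_rows", "kwargs": {"moves": [0, -3.4, 0.5, 2.9]}}

```text
clock: 7.95
position: [572.1, 23.0, 168.6]
tool_rot: [-0.511, 1.516, 0.516]
force: [-8.3, 1.8, 6.9]
grip_width: 8.9
```

```bash
python3 -c "
from h import *;st()"
```

```text
t 7.95 ang 0.851 r 67.9 z 168.6 hd 0.655 q7 2.14 Ftan 7.5 Frad -4.1 Fz 6.9 w 8.9 Mz 0.20 [572.1  23.  168.6]
```

{"fn": "send_rows", "kwargs": {"moves": [0, -3.4, 0.5, 2.9]}}

```text
clock: 8.05
position: [573.2, 21.8, 168.5]
tool_rot: [-0.47, 1.527, 0.479]
force: [-9.7, 4.5, 8.3]
grip_width: 9.1
```

```bash
python3 -c "
from h import *;st()"
```

```text
t 8.05 ang 0.826 r 67.8 z 168.5 hd 0.605 q7 2.10 Ftan 10.2 Frad -3.2 Fz 8.3 w 9.1 Mz 0.17 [573.2  21.8 168.5]
```

{"fn": "send_rows", "kwargs": {"moves": [0, -3.4, 0.5, 2.9]}}

```text
clock: 8.15
position: [574.4, 20.4, 168.5]
tool_rot: [-0.43, 1.538, 0.442]
force: [-9.2, 4.1, 8.4]
grip_width: 9.0
```

```bash
python3 -c "
from h import *;st()"
```

```text
t 8.15 ang 0.799 r 67.6 z 168.5 hd 0.555 q7 2.06 Ftan 9.5 Frad -3.5 Fz 8.4 w 9.0 Mz 0.13 [574.4  20.4 168.5]
```

{"fn": "send_rows", "kwargs": {"moves": [0, -3.4, 0.5, 2.9]}}

```text
clock: 8.25
position: [577.1, 17.7, 168.6]
tool_rot: [-0.391, 1.544, 0.401]
force: [-8.3, 3.8, 6.6]
grip_width: 9.1
```

```bash
python3 -c "
from h import *;st()"
```

```text
t 8.25 ang 0.743 r 67.6 z 168.6 hd 0.505 q7 2.03 Ftan 8.4 Frad -3.6 Fz 6.6 w 9.1 Mz 0.13 [577.1  17.7 168.6]
```

{"fn": "send_rows", "kwargs": {"moves": [0, -3.4, 0.5, 2.9]}}

```text
clock: 8.35
position: [579.4, 15.0, 168.6]
tool_rot: [-0.351, 1.551, 0.362]
force: [-9.2, 3.0, 7.4]
grip_width: 9.2
```

```bash
python3 -c "
from h import *;st()"
```

```text
t 8.35 ang 0.690 r 67.6 z 168.6 hd 0.454 q7 1.99 Ftan 8.1 Frad -5.2 Fz 7.4 w 9.2 Mz 0.11 [579.4  15.  168.6]
```

{"fn": "send_rows", "kwargs": {"moves": [0, -3.4, 0.5, 2.9]}}

```text
clock: 8.45
position: [581.5, 12.3, 168.6]
tool_rot: [-0.312, 1.557, 0.322]
force: [-7.8, 4.8, 7.2]
grip_width: 9.3
```

```bash
python3 -c "
from h import *;st()"
```

```text
t 8.45 ang 0.640 r 67.6 z 168.6 hd 0.404 q7 1.96 Ftan 8.5 Frad -3.4 Fz 7.2 w 9.3 Mz 0.12 [581.5  12.3 168.6]
```

{"fn": "send_rows", "kwargs": {"moves": [0, -3.4, 0.5, 2.9]}}

```text
clock: 8.55
position: [583.6, 9.4, 168.6]
tool_rot: [-0.273, 1.562, 0.282]
force: [-7.5, 2.9, 6.2]
grip_width: 9.2
```

```bash
python3 -c "
from h import *;st()"
```

```text
t 8.55 ang 0.587 r 67.6 z 168.6 hd 0.353 q7 1.92 Ftan 6.6 Frad -4.7 Fz 6.2 w 9.2 Mz 0.13 [583.6   9.4 168.6]
```

{"fn": "send_rows", "kwargs": {"moves": [0, -3.4, 0.5, 2.9]}}

```text
clock: 8.65
position: [586.3, 5.0, 168.6]
tool_rot: [-0.234, 1.565, 0.24]
force: [-4.5, 0.8, 4.6]
grip_width: 9.1
```

```bash
python3 -c "
from h import *;st()"
```

```text
t 8.65 ang 0.510 r 67.6 z 168.6 hd 0.302 q7 1.88 Ftan 2.9 Frad -3.5 Fz 4.6 w 9.1 Mz 0.09 [586.3   5.  168.6]
```

{"fn": "send_rows", "kwargs": {"moves": [0, -3.4, 0.5, 2.9, 0, -6.8, 0.7, 5.7]}}

```text
clock: 8.85
position: [590.1, -3.1, 168.6]
tool_rot: [-0.157, 1.57, 0.158]
force: [-3.3, 0.2, 3.0]
grip_width: 9.7
```

```bash
python3 -c "
from h import *;st()"
```

```text
t 8.85 ang 0.377 r 67.6 z 168.6 hd 0.200 q7 1.81 Ftan 1.4 Frad -3.0 Fz 3.0 w 9.7 Mz 0.01 [590.1  -3.1 168.6]
```

{"fn": "send_rows", "kwargs": {"moves": [0, 3.4, -0.6, -2.9, 0, 6.7, -1.4, -5.7, 0, 9.9, -2.4, -8.6, 0, 13.2, -3.5, -11.5, 0, 16.3, -4.7, -14.3, 0, 19.4, -6.2, -17.2, 0, 19.4, -6.2, -17.2, 0, 19.4, -6.2, -17.2]}}

```text
clock: 9.65
position: [583.5, 9.1, 168.6]
tool_rot: [-0.396, 1.534, 0.385]
force: [1.5, -5.5, -1.5]
grip_width: 9.2
```

```bash
python3 -c "
from h import *;st()"
```

```text
t 9.65 ang 0.584 r 67.4 z 168.6 hd 0.498 q7 2.03 Ftan -5.4 Frad -1.8 Fz -1.5 w 9.2 Mz -0.04 [583.5   9.1 168.6]
```

{"fn": "send_rows", "kwargs": {"moves": [0, 0, 0, 0, 0, 0, 0, 0, 0, 0, 0, 0]}}

```text
clock: 9.95
position: [583.5, 9.2, 168.6]
tool_rot: [-0.396, 1.534, 0.385]
force: [2.3, -5.7, -1.1]
grip_width: 8.9
```

```bash
python3 -c "
from h import *;st()"
```

```text
t 9.95 ang 0.584 r 67.4 z 168.6 hd 0.498 q7 2.03 Ftan -6.0 Frad -1.2 Fz -1.1 w 8.9 Mz -0.08 [583.5   9.2 168.6]
```

{"fn": "send_rows", "kwargs": {"moves": [0, 3.4, -0.6, -2.9, 0, 6.7, -1.4, -5.7, 0, 6.7, -1.4, -5.7, 0, 6.7, -1.4, -5.7]}}

```text
clock: 10.35
position: [579.0, 15.0, 168.6]
tool_rot: [-0.474, 1.519, 0.464]
force: [0.6, -4.9, -1.5]
grip_width: 9.0
```

```bash
python3 -c "
from h import *;st()"
```

```text
t 10.35 ang 0.693 r 67.3 z 168.6 hd 0.598 q7 2.10 Ftan -4.2 Frad -2.6 Fz -1.5 w 9.0 Mz -0.07 [579.   15.  168.6]
```

{"fn": "send_rows", "kwargs": {"moves": [0, -1, 0, 0, 0, -1.5, 0, 0, 0, -1.5, 0, 0]}}

```text
clock: 10.65
position: [579.0, 15.1, 168.6]
tool_rot: [-0.473, 1.52, 0.466]
force: [0.4, -5.8, -0.9]
grip_width: 9.2
```

```bash
python3 -c "
from h import *;st()"
```

```text
t 10.65 ang 0.695 r 67.3 z 168.6 hd 0.599 q7 2.10 Ftan -4.7 Frad -3.4 Fz -0.9 w 9.2 Mz -0.03 [579.   15.1 168.6]
```

{"fn": "send_rows", "kwargs": {"moves": [0, 0, 0, 0, 0, 0, 0, 0, 0, 0, 0, 0], "fingers": 0.35}}

```text
clock: 10.95
position: [578.6, 20.2, 168.7]
tool_rot: [-0.471, 1.518, 0.474]
force: [0.9, 0.9, 0.8]
grip_width: 28.6
```

```bash
python3 -c "
from h import *;st()"
```

```text
t 10.95 ang 0.754 r 70.3 z 168.7 hd 0.603 q7 2.10 Ftan 0.1 Frad 1.3 Fz 0.8 w 28.6 Mz 0.04 [578.6  20.2 168.7]
```

{"fn": "send_rows", "kwargs": {"moves": [-10, 0, 0, 0, -35, 0, 0, 0, -65, 0, 0, 0, -90, 0, 0, 0, -95, 0, 0, 0, -95, 0, 0, 0, -95, 0, 0, 0]}}

```text
clock: 11.65
position: [577.8, 18.6, 262.4]
tool_rot: [-0.471, 1.521, 0.472]
force: [-0.4, 0.2, -0.4]
grip_width: 32.5
```

```bash
python3 - <<'E'
from meas import *
s=ctrl.get_state();st()
p,d=ctrl.grab_frame("wrist");cv2.imwrite("pics/w5.png",p);np.savez("pics/w5.npz",p=p,d=d,pos=s["position"],rot=s["tool_rot"])
meas("pics/w5.npz");c=cam("wrist",s)
m,b=blobs(p,(8,120,60),(30,255,255),15)
for s_,ce,mk in b:
    if 200<ce[0]<330 and ce[1]<250:
        q=ray(c,ce,180)[0,:2];dd=q-[528,-28];print(s_,ce,q.round(1),np.hypot(*dd).round(1),np.arctan2(dd[1],dd[0]).round(3))
E
```

```text
t 11.65 ang 0.746 r 68.7 z 262.4 hd 0.602 q7 2.10 Ftan 0.4 Frad -0.1 Fz -0.4 w 32.5 Mz -0.00 [577.8  18.6 262.4]
head [528.  -27.9] 109.3 266
pan [527.4 -28.5] 134.1 862
[ 95 156  25  41 361] [105.8 176.5] 157 [ 643.9 -118. ] 146.8 -0.66
[ 95 156  25  41 361] [105.8 176.5] 165 [ 640.3 -115.1] 142.2 -0.66
[ 95 156  25  41 361] [105.8 176.5] 181 [ 633.1 -109.4] 133.0 -0.66
[124 161  21  14 192] [133.4 167.8] 157 [ 624.2 -102.3] 121.6 -0.658
[124 161  21  14 192] [133.4 167.8] 165 [621.2 -99.9] 117.8 -0.658
[124 161  21  14 192] [133.4 167.8] 181 [615.1 -95.2] 110.1 -0.657
tcp px [[285.03173111 250.30938214]]
[254   8  14  21 221] [260.95927602  17.90950226] [474.5 -71.9] 69.2 -2.455
[274 203  11  15 137] [278.94890511 210.43065693] [580.6  15.3] 68.1 0.688
```

View pics/w5.png

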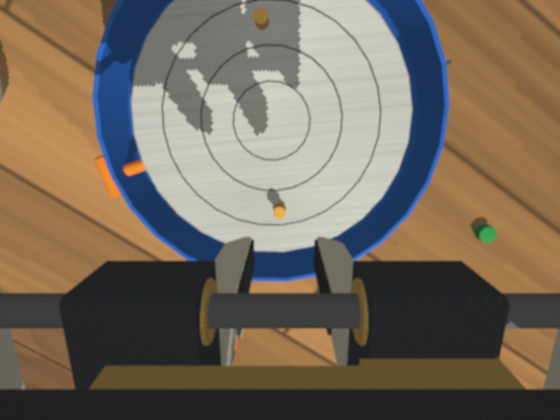

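```bash
python3 - <<'E'
from h import *
z=np.load("pics/w5.npz");s={"position":z["pos"],"tool_rot":z["rot"]};c=cam("wrist",s)
m,b=blobs(z["p"],(40,80,40),(80,255,255),15)
for q,ce,mk in b: print(q,ce,ray(c,ce,11).round(1))
togo([486.5,290,150],-38)
E
```

```text
[475 224  22  19 308] [485.21428571 232.98701299] [[489.3 288.3  11. ]]
t 11.7 pos [577.7  18.5 262.1] hd 34.5 q1 -0.07 q7 2.1 F [ 0.8 -0.6 -0.6] w 32.5
shift [112.4 275.3  78.8] turn 72.5
```

{"fn": "send_rows", "kwargs": {"moves": [0, 15, 4, 5, 0, 50, 14, 13, 0, 95, 27, 21, 0, 140, 40, 29, 10, 185, 53, 37, 40, 225, 65, 45, 75, 255, 74, 53, 100, 275, 80, 61], "fingers": 0.55}}

```text
clock: 12.5
position: [485.6, 293.1, 160.2]
tool_rot: [0.363, 1.545, -0.366]
force: [-0.4, 0.2, 0.7]
grip_width: 50.9
```

{"fn": "send_rows", "kwargs": {"moves": [5, 0, 0, 6, 10, 0, 0, 11, 10, 0, 0, 11, 10, 0, 0, 11, 10, 0, 0, 11]}}

```text
clock: 13.0
position: [489.1, 290.1, 153.6]
tool_rot: [0.512, 1.51, -0.512]
force: [-0.6, 0.4, -0.1]
grip_width: 51.1
```

```bash
python3 - <<'E'
from h import *
s=ctrl.get_state()
p,d=ctrl.grab_frame("wrist");cv2.imwrite("pics/w6.png",p);c=cam("wrist",s)
m,b=blobs(p,(40,80,40),(80,255,255),15)
for q,ce,mk in b: print(q,ce,ray(c,ce,12).round(1))
togo([487.5,289.3,40],-38,s)
togo([487.5,289.3,40],-38)
E
```

```text
[270 181  25  25 493] [282.37728195 192.87626775] [[488.5 290.   12. ]]
t 13.0 pos [489.1 290.1 153.6] hd -37.5 q1 -0.74 q7 0.52 F [-0.6  0.4 -0.1] w 51.1
shift [113.6  -1.6  -0.8] turn 0.5
t 13.05 pos [489.2 290.2 153.8] hd -37.5 q1 -0.74 q7 0.52 F [0.3 0.4 0.3] w 51.5
shift [113.8  -1.8  -0.9] turn 0.5
```

View pics/w6.png

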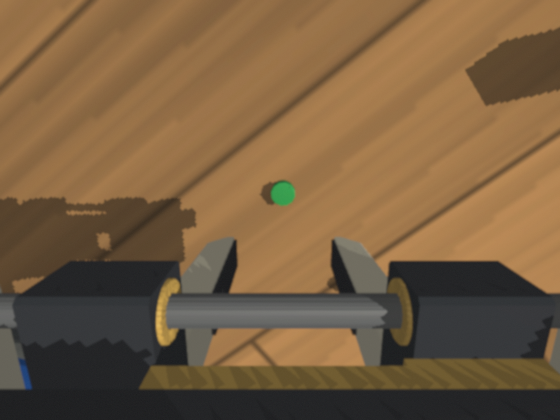

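{"fn": "send_rows", "kwargs": {"moves": [20, 0, -0.5, 0, 60, 0, -0.5, 0, 95, 0, -0.5, 0, 120, 0, -0.5, 0, 138, 0, -0.5, 0, 146, 0, -0.5, 0, 149, 0, -0.5, 0, 149, 0, -0.5, 0]}}

```text
clock: 13.85
position: [489.1, 290.8, 5.1]
tool_rot: [0.514, 1.509, -0.512]
force: [1.0, -0.6, 0.7]
grip_width: 51.0
```

{"fn": "send_rows", "kwargs": {"moves": [0, 0, 0, 0, 0, 0, 0, 0, 0, 0, 0, 0, 0, 0, 0, 0, 0, 0, 0, 0, 0, 0, 0, 0], "fingers": 0.0, "squeeze": 15}}

```text
clock: 14.45
position: [488.7, 290.6, 5.0]
tool_rot: [0.513, 1.509, -0.513]
force: [-1.2, -0.7, 4.2]
grip_width: 23.2
```

```bash
python3 - <<'E'
from h import *
s=ctrl.get_state();togo(None,s=s)
p,d=ctrl.grab_frame("wrist");cv2.imwrite("pics/w7.png",p);c=cam("wrist",s)
m,b=blobs(p,(40,80,40),(80,255,255),15)
for q,ce,mk in b: print(q,ce,ray(c,ce,13).round(1))
E
```

```text
t 14.45 pos [488.7 290.6   5. ] hd -37.5 q1 -0.69 q7 0.58 F [-1.2 -0.7  4.2] w 23.2
[ 261  230   46   49 1781] [283.52891634 254.13700168] [[488.  291.9  13. ]]
```

View pics/w7.png

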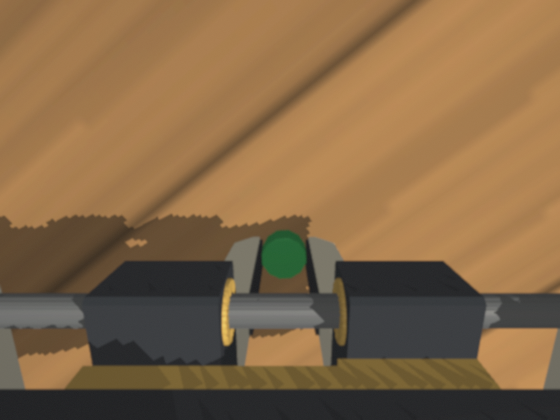

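```bash
python3 -c "
from h import *
togo([606.2,-87.6,250],-37.7)"
```

```text
t 14.5 pos [488.7 290.7   5.1] hd -37.5 q1 -0.69 q7 0.58 F [-1.2 -0.6  4.3] w 23.5
shift [-245.  -228.3  323.7] turn 0.2
```

{"fn": "send_rows", "kwargs": {"moves": [-15, 0, 0, 0, -45, 0, 0, 0, -85, 0, 0, 0, -130, 0, 0, 0, -175, 0, 0, 0, -215, 0, 0, 0, -240, 0, 0, 0, -245, 0, 0, 0]}}

```text
clock: 15.3
position: [490.2, 291.4, 252.8]
tool_rot: [0.517, 1.505, -0.508]
force: [0.5, -0.4, -0.2]
grip_width: 23.2
```

```bash
python3 -c "
from h import *
togo([606.2,-87.6,250],-37.7)"
```

```text
t 15.3 pos [490.2 291.4 252.8] hd -37.5 q1 -0.77 q7 0.49 F [ 0.5 -0.4 -0.2] w 23.2
shift [   2.  -229.9  322.9] turn 0.2
```

{"fn": "send_rows", "kwargs": {"moves": [0, -12, 16, 0, 0, -36, 50, 0, 0, -64, 90, 0, 0, -92, 130, 0, 0, -120, 169, 0, 0, -148, 208, 0, 0, -174, 245, 0, 0, -198, 278, 0]}}

```text
clock: 16.1
position: [587.8, -38.2, 247.4]
tool_rot: [0.513, 1.512, -0.516]
force: [0.2, 0.0, -0.3]
grip_width: 23.5
```

{"fn": "send_rows", "kwargs": {"moves": [0, -15, 21, 0, 0, -25, 35, 0, 0, -30, 43, 0, 0, -32, 45, 0, 0, -32, 45, 0, 0, -32, 45, 0]}}

```text
clock: 16.7
position: [604.5, -86.4, 249.5]
tool_rot: [0.512, 1.511, -0.51]
force: [0.7, -0.2, -1.6]
grip_width: 23.2
```

```bash
python3 - <<'E'
from meas import *
s=ctrl.get_state()
togo([606.2,-87.6,185],-37.7,s)
p,d=ctrl.grab_frame("wrist");cv2.imwrite("pics/w8.png",p);np.savez("pics/w8.npz",p=p,d=d,pos=s["position"],rot=s["tool_rot"])
meas("pics/w8.npz");c=cam("wrist",s)
togo([606.2,-87.6,185],-37.7)
m,b=blobs(p,(8,120,60),(30,255,255),15)
for s_,ce,mk in b:
    q=ray(c,ce,180)[0,:2];dd=q-[528,-28]
    if np.hypot(*dd)<80:print(s_,ce,q.round(1),np.hypot(*dd).round(1),np.arctan2(dd[1],dd[0]).round(3))
m,b=blobs(p,(40,80,40),(80,255,255),15)
for q,ce,mk in b: print(q,ce,ray(c,ce,s["position"][2]+9).round(1))
E
```

```text
t 16.7 pos [604.5 -86.4 249.5] hd -37.4 q1 -0.09 q7 1.2 F [ 0.7 -0.2 -1.6] w 23.2
shift [64.5  0.   2.1] turn 0.3
head [527.8 -28.1] 109.4 241
pan [527.1 -28.1] 134.4 790
[278 226   9   5  45] [282. 228.] 157 [618.9 -98. ] 114.9 -0.655
[278 226   9   5  45] [282. 228.] 165 [616.8 -96.4] 112.1 -0.655
[278 226   9   5  45] [282. 228.] 181 [612.5 -93. ] 106.7 -0.654
tcp px [[282.43714956 250.39071323]]
t 16.75 pos [604.6 -86.6 249.6] hd -37.4 q1 -0.09 q7 1.2 F [-0.1  0.2 -0.8] w 23.3
shift [64.6  0.1  2. ] turn 0.3
[172  45  20  18 259] [181.003861    53.88030888] [475.1 -72.3] 69.0 -2.444
[370  96  18  14 201] [378.63681592 102.89054726] [581.1  15.1] 68.4 0.681
[ 261  231   46   47 1667] [283.59628074 254.0929814 ] [[603.6 -84.9 258.5]]
```

View pics/w8.png

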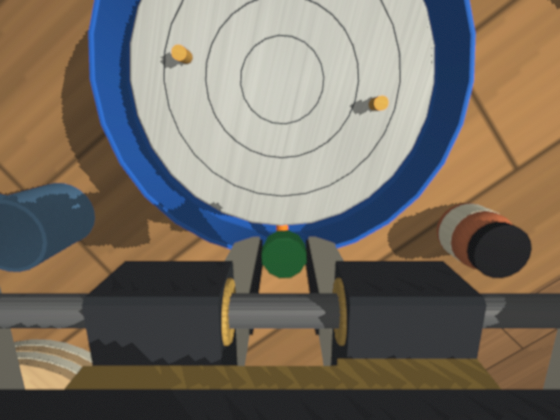

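{"fn": "send_rows", "kwargs": {"moves": [15, 0, 1, 0, 40, 0, 2, 0, 58, 0, 2.5, 0, 68, 0, 2.5, 0, 73, 0, 2.5, 0, 75, 0, 2.5, 0, 75, 0, 2.5, 0]}}

```text
clock: 17.45
position: [607.0, -90.0, 175.2]
tool_rot: [0.513, 1.508, -0.512]
force: [-0.5, -0.2, -0.1]
grip_width: 23.3
```

```bash
python3 -c "
from h import *
togo([606.2,-88.2,170.5],-37.7)"
```

```text
t 17.45 pos [607.  -90.  175.2] hd -37.5 q1 -0.08 q7 1.22 F [-0.5 -0.2 -0.1] w 23.3
shift [ 4.7  0.9 -1.7] turn 0.2
```

{"fn": "send_rows", "kwargs": {"moves": [1, 0.5, -1, 0, 2, 0.9, -1.7, 0, 3, 0.9, -1.7, 0, 4, 0.9, -1.7, 0, 4, 0.9, -1.7, 0]}}

```text
clock: 17.95
position: [605.7, -88.3, 170.5]
tool_rot: [0.513, 1.509, -0.513]
force: [0.0, 0.9, -0.7]
grip_width: 23.4
```

```bash
python3 -c "
from h import *
togo([606.2,-88.2,170.5],-37.7)"
```

```text
t 17.95 pos [605.7 -88.3 170.5] hd -37.5 q1 -0.08 q7 1.22 F [ 0.   0.9 -0.7] w 23.4
shift [0.  0.4 0.3] turn 0.2
```

No contact yet, so I'll go down a little more, in steps of about half a millimetre.

{"fn": "send_rows", "kwargs": {"moves": [0.4, 0, 0, 0, 0.8, 0, 0, 0, 0.8, 0, 0, 0]}}

```text
clock: 18.25
position: [605.8, -88.4, 170.1]
tool_rot: [0.513, 1.509, -0.513]
force: [-1.5, -0.7, 1.6]
grip_width: 23.1
```

```bash
python3 -c "
from h import *
togo(None)"
```

```text
t 18.25 pos [605.8 -88.4 170.1] hd -37.5 q1 -0.08 q7 1.22 F [-1.5 -0.7  1.6] w 23.1
```

{"fn": "send_rows", "kwargs": {"moves": [0, 0, 0, 0, 0, 0, 0, 0, 0, 0, 0, 0, 0, 0, 0, 0], "fingers": 0.42}}

```text
clock: 18.65
position: [605.8, -88.3, 169.8]
tool_rot: [0.513, 1.509, -0.513]
force: [0.1, -0.8, -0.9]
grip_width: 39.0
```

{"fn": "send_rows", "kwargs": {"moves": [-5, 0, 0, 0, -15, 0, 0, 0, -35, 0, 0, 0, -60, 0, 0, 0, -80, 0, 0, 0, -88, 0, 0, 0, -90, 0, 0, 0, -90, 0, 0, 0]}}

```text
clock: 19.45
position: [605.5, -88.2, 259.6]
tool_rot: [0.513, 1.51, -0.513]
force: [-0.4, -0.1, 1.1]
grip_width: 39.2
```

{"fn": "send_rows", "kwargs": {"moves": [0, 0, -30, 0, 0, 0, -60, 0, 0, 0, -75, 0, 0, 0, -80, 0, 0, 0, -80, 0, 0, 0, -80, 0]}}

```text
clock: 20.05
position: [542.8, -40.3, 259.5]
tool_rot: [0.513, 1.509, -0.514]
force: [-0.3, 0.3, -0.3]
grip_width: 39.2
```

```bash
python3 - <<'E'
from meas import *
s=ctrl.get_state();togo(None,s=s)
for n in("wrist","scene","side"):
    s=ctrl.get_state();p,d=ctrl.grab_frame(n);cv2.imwrite(f"pics/{n}9.png",p);np.savez(f"pics/{n}9.npz",p=p,d=d,pos=s["position"],rot=s["tool_rot"])
    c=cam(n,s);m,b=blobs(p,(40,80,40),(80,255,255),10)
    C,a={"wrist":([527.8,-28.1],-.658),"scene":([527.5,-25.],-.636),"side":([525.3,-25.4],-.648)}[n]
    for q,ce,mk in b:
        z=179 if n=="wrist" else 173
        w=ray(c,ce,z)[0,:2];dd=w-C;print(n,q,ce.round(1),w.round(1),np.hypot(*dd).round(1),np.arctan2(dd[1],dd[0]).round(3),"tongue",a)
    m,b=blobs(p,(8,120,60),(30,255,255),12)
    for s_,ce,mk in b:
        q=ray(c,ce,180 if n=="wrist" else 173)[0,:2];dd=q-C
        if np.hypot(*dd)<80:print("pin",s_,ce.round(1),np.hypot(*dd).round(1),np.arctan2(dd[1],dd[0]).round(3))
meas("pics/wrist9.npz")
E
```

```text
t 20.05 pos [542.8 -40.3 259.5] hd -37.6 q1 -0.2 q7 1.11 F [-0.3  0.3 -0.3] w 39.2
wrist [272 283  25  11 200] [284.4 289. ] [597.8 -81. ] 87.7 -0.647 tongue -0.658
pin [186 159  17  14 178] [193.9 165.3] 69.4 -2.464
pin [362 198  15  15 161] [369.  204.9] 68.3 0.698
scene [264 173  11  11  91] [269.1 178.2] [605.  -86.9] 99.2 -0.674 tongue -0.636
pin [324 161   4   7  24] [325.4 164. ] 74.1 -2.44
pin [301 200   4   8  31] [302.5 203.4] 66.5 0.677
side [272 181   9   9  69] [275.9 185. ] [604.2 -87.1] 100.2 -0.664 tongue -0.648
pin [326 191   4   6  17] [327.5 193.2] 71.4 -2.436
pin [281 214   4   7  22] [282.5 216.8] 68.2 0.663
head [527.9 -28.1] 109.4 241
pan [527.4 -28.2] 134.1 892
[265 332  37   8 245] [283.6 335.7] 157 [ 646.2 -119.1] 149.3 -0.656
[265 332  37   8 245] [283.6 335.7] 165 [ 641.5 -115.5] 143.3 -0.656
[265 332  37   8 245] [283.6 335.7] 181 [ 632.1 -108.2] 131.5 -0.656
tcp px [[282.43181936 250.39551544]]
```

View pics/wrist9.png

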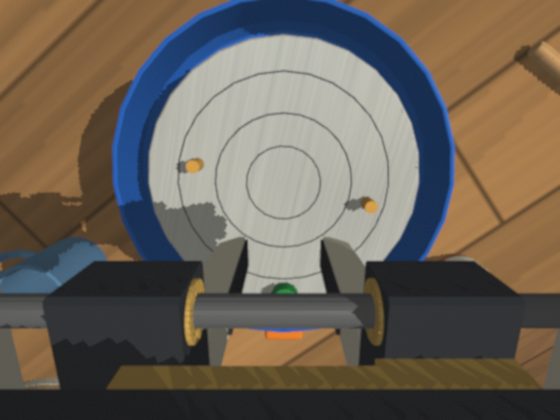

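View pics/scene9.png

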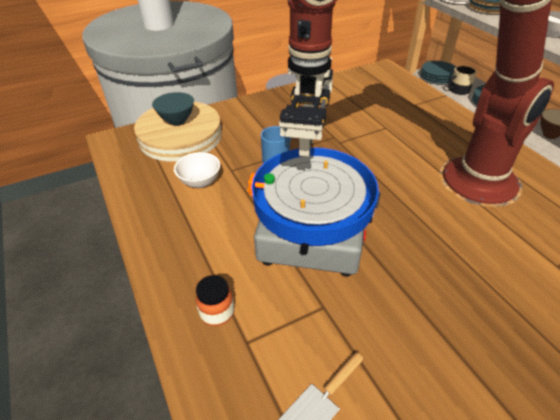

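```bash
python3 - <<'E'
import cv2,numpy as np
a=[cv2.resize(cv2.imread(f"pics/{n}9.png")[150:230,x:x+80],None,fx=5,fy=5,interpolation=cv2.INTER_CUBIC) for n,x in(("scene",235),("side",245))]
cv2.imwrite("pics/z9.png",np.hstack(a))
E
```

```text
(no output)
```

View pics/z9.png

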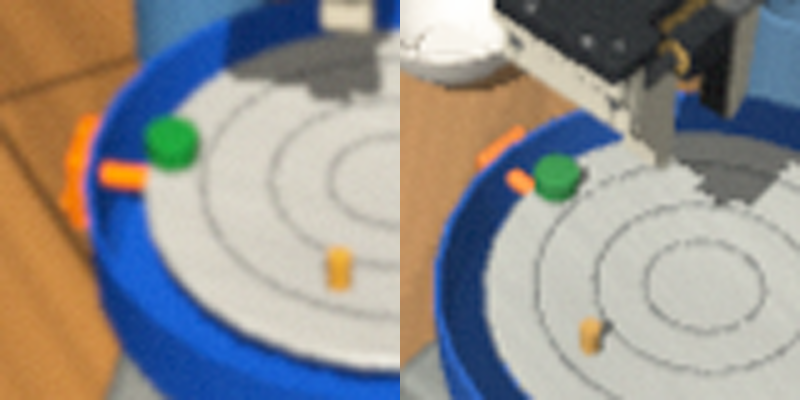

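The three cameras agree on a tongue angle of -0.658 rad, with its surface at about z 155. The magnet reads -0.66 to -0.67 rad at a radius of 99–100 mm. Pin angle is 0.688, unchanged since release. Handing in.

```bash
python3 -c "
from rig import ctrl
print(ctrl.sign_off(), ctrl.get_state()['clock'])"
```

```text
the job is handed in; nothing more can be done
the job is handed in; nothing more can be done
```

The head is standing on the middle of the tight spot, and the green magnet stands flat on its rim above the tongue. The job was handed in at about 20 s, with the gripper well clear above the wheel.

- **Finding the drag:** I gripped one bat pin lightly (20 N) and turned the head at about 0.5 rad/s. The drag rose at a pin angle of 0.865 rad turning clockwise and at 0.515 rad turning counter-clockwise. The middle is about 0.69 rad, so I left the head there.
- **How strong it was:** The peak drag was about 10.5 N, against 2–3 N when free. That is at the low end of the stated 10–20 N.
- **Not checked:** I turned the head through about 1 rad and did not go all the way round, relying on the statement that it scrapes once a turn.
- **Head position at the end:** After I let go and placed the magnet, the wrist camera read the pin angle as 0.688 rad. The two fixed cameras read about 0.69–0.70 rad.
- **Magnet position:** The two fixed cameras put it at 99–100 mm from the axis (target 98) and at -0.66 to -0.67 rad. The tongue is at -0.658 rad.
- **Camera disagreement:** The wrist camera and the fixed cameras differed by up to 3 mm on the wheel's centre. I aimed between them, mostly towards the wrist camera, so the magnet could be off by a couple of millimetres.
- **Other things:** Nothing else was touched. The largest contact force I saw was about 14 N.

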